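# Lever a charged battery module home in the freezer's logger dock

### The job

Fit the module with the blue top into the freezer's logger dock: draw it straight up out of the rack by its narrow ends, stand it on the blue mat and let go, then take it by its wide faces, lower it gently into the dock on to the two open orange levers and let go. Then swing both levers inward until they stand upright and the module is pulled fully home. Leave the yellow-topped module in its slot and do not knock the bottle or the vial aside.

Things in the scene. Friction and masses are not known exactly. Their poses are not given: they have to be found in the camera images.
- module_blue: upright grey battery module, blue top; 26 (x) x 48 (y) x 84 mm, 160 g, heavy foot. Origin: centre of its underside, z up. Round black ears on both narrow (y) ends: 8 mm thick, 12 mm long in x, out to y = 35 mm, axis at z = 28 mm; above z = 33 mm faces and ends are plain. Same after half a turn. Starts in a rack slot; the one to fit.
- module_yellow: upright grey battery module, yellow top; 26 (x) x 48 (y) x 84 mm, 160 g, heavy foot. Origin: centre of its underside, z up. Round black ears on both narrow (y) ends: 8 mm thick, 12 mm long in x, out to y = 35 mm, axis at z = 28 mm; above z = 33 mm faces and ends are plain. Same after half a turn. In the rack's other slot; stays there.
- module_rack: fixed dark slate rack, base 104 (x) x 84 (y) x 6 mm, origin centre of its underside. Two 30 mm wide slots at x = -20 and +20 mm between three 10 mm walls that run along y (44 mm long) up to z = 94 mm. The modules stand in them on the base (z = 6 mm), width along the rack's y, narrow ends free, 2 mm out past the walls.
- riser: fixed grey riser board, 440 (x) x 510 (y) mm, on short feet; origin centre of its underside, its top, on which everything stands, at z = 72 mm.
- mat: fixed flat blue mat, 90 (x) x 130 (y) x 2 mm, origin centre of its underside.
- dock: fixed light grey docking base, 70 (x) x 122 (y) mm, origin centre of its underside. In its middle a well 29.5 (x) x 52 (y) mm, rim at z = 49 mm (28 mm at the y ends), flared in x up to 55 mm: a module goes in from above, width along the dock's y, either way round. At each y end two dark guide posts, y = 35 to 42 mm, up to z = 108 mm, 16 mm apart in x, flared at the top: the ears go down between them.
- dock_seat (a point): on the dock's axis 12 mm above its underside: the centre of the module's underside is here when fully home. Axes as the dock's. A sprung brass contact below pushes a module that is home up with 4 to 5 N. On fully open levers the module rests about 7 mm above this seat.
- lever_left (a joint): stiff, slippery orange lever at the dock's +y end, 8 mm thick, 10 mm wide, 53 mm long from its hinge (axis along the dock's x at y = +41, z = 37 mm). 0 = upright, swung fully inward, outer face at y = +45 mm, hook over the module's ear; grows as it leans outward to 0.70 rad, fully open: hook clear, steel toe under the ear. Stays where left; 3 to 10 N at the tip move it.
- lever_right (a joint): stiff, slippery orange lever at the dock's -y end, 8 mm thick, 10 mm wide, 53 mm long from its hinge (axis along the dock's x at y = -41, z = 37 mm). 0 = upright, swung fully inward, outer face at y = -45 mm, hook over the module's ear; grows as it leans outward to 0.70 rad, fully open: hook clear, steel toe under the ear. Stays where left; 3 to 10 N at the tip move it.
- lever_left_tip (a point): middle of the ribbed tip pad of the lever at the dock's +y end, 46 mm from its hinge (pad 15 x 8 x 14 mm).
- lever_right_tip (a point): middle of the ribbed tip pad of the lever at the dock's -y end, 46 mm from its hinge (pad 15 x 8 x 14 mm).
- bottle: white wide-mouth bottle, 58 mm across, 118 mm high, full (290 g), a bystander. Origin: centre of its underside.
- vial: amber vial with black cap, 27 mm across, 58 mm high, a bystander. Origin: centre of its underside.

How it is judged:
By the outcome, as a careful person would: the job done as asked, in the order asked, and still so for the second after the job is handed in, with the robot touching nothing.
It also fails if it takes over 72 s, if anything falls off the work surface, if the arm or the gripper's body presses on something with over 40 N, if the wrist force passes 120 N, or if a joint passes its speed limit or range.

### The arm

A 6-joint arm with a two-finger parallel gripper is mounted at the origin on a cart in front of the work surface, level with it; the furniture and walls round the work are solid. World frame = base frame: x ahead of the robot, y to its left, z up, the work surface at z = 0. Lengths are in mm, angles in degrees, forces in N, time in s.
With the tool pointing down it reaches from about 300 to 850 mm from the base axis. Payload 4.2 kg.
Tool frame: the origin (TCP) lies between the finger pads; the fingertips stand 22 mm ahead of it and the grasp point (between the pads) lies 3 mm ahead of it; z points along the fingers, y is the direction in which the jaws open and shut (so a half turn about z gives the same grasp; the last joint's range is limited). The gripper opens to 91 mm and grips with 3 to 60 N. Pads are 32 mm wide; open, the fingers measure 118 mm over their backs; the gripper's body (76 mm by 178 mm) begins 60 mm behind the grasp point.
Start: joints at [70.76, 18.312, 89.639, -0, 72.044, -1.146], TCP at [178.584, 546.579, 235.976] pointing down, gripper open.
Joint ranges: [-177.97, 177.97], [-48.28, 115.42], [12.27, 149.76], [-77.06, 257.06], [2.81, 150.46], [-146.56, 146.56]. Speed limits (degrees/s): [147.25, 147.25, 180, 180, 180, 180].

### API

Orientations are given as [roll, pitch, yaw] about the fixed x, y, z axes, in that order (R = Rz(yaw) Ry(pitch) Rx(roll)).
In Python, from workcell import telemetry, cams, env gives the robot as it stands.
- The arm moves only by the shell command python3 -m inch 'ROWS' [FORCE]. ROWS is JSON, a list of rows, each an object of numbers: "x", "y", "z": the shift along the tool's x, y, z in cm; "yaw": the turn about the tool's z in units of 5 degrees (1.0 is 5 degrees); "gripper": the gripper's target within -1 to 1 (fully open at 1, half-way at 0, shut at -1). A call has 1 to 12 rows; each row shifts and turns the commanded pose from where the row before left it, along the tool's axes as they then stand; what a row does not reach is not made up. A row lasts 1/12 s, in which the tool goes at most 41.7 mm and 7.16 degrees, less where a joint would pass 70% of its speed; a pose out of reach is approached as far as the arm can. A call is refused whole if a number of a shift passes 4.17 or a number of a turn 1, either way. A call with a gripper value outside its range is refused whole. The fingers move at their own pace and stop on an object; FORCE is the grip in N (left out, the last holds). Time passes only in rows, so rows that do not move let the fingers close. It gives the time, the measured TCP pose, the force and the opening at its end, in the units of the state.
- telemetry.state(): the state, without advancing time (a new reading comes with each control period).
- cams.grab_frame(name): name is "scene" or "top" or "wrist"; returns a dict with "pixels" (400x640x3 uint8, red, green, blue), "mtx" (3x3 intrinsics, pixels), "distortion" ([k1, k2, p1, p2, k3] as OpenCV has them; the pictures are not rectified), "rvec" (rotation vector, rad) and "tvec" (3), from world to camera coordinates, as OpenCV has them. Camera axes: x right, y down, z forward; pixel columns grow to the right and rows downward; lengths in mm; the calibration is good to about 2 mm. A picture is of the moment at which its call begins. There is no depth.
- env.job_done(): hands the job in, once; it reports no verdict.
The state is a dict: "time_s": time; "qpos": joint angles; "qvel": joint speeds; "effort": joint torques, N m; "ee_pos": TCP position; "ee_rot": TCP orientation; "force": force on the tool from outside, world axes, zero at the start; "torque": the same for the moment, N m; "gripper_width": finger opening in mm.
Only numpy, scipy, OpenCV 4.12 (cv2) and the standard library are available. Lean on these libraries where they do the work, as an engineer would, in place of code of your own. Each camera call takes 0.05 s, during which the arm holds its last target. There are 200 camera calls.

## Working session

There is one attempt and no reset: what is moved stays moved. The work goes in short steps, Python scripts to look and compute and a shell command to move; the robot and the scene stay as the last step left them, time stands still between calls to the robot, and variables do not carry over. Pictures are saved under pics/ and viewed, about 8 in all and at most 12, crops included, and the job is handed in when it is done.

```bash
ls; mkdir -p pics; cat > h.py <<'E'
import numpy as np, cv2
from workcell import telemetry, cams, env
def grab(n):
    f=cams.grab_frame(n); np.savez('pics/last_%s.npz'%n,**{k:np.array(v) for k,v in f.items()}); return f
def load(n): return dict(np.load('pics/last_%s.npz'%n))
def save(f,name,crop=None,s=1):
    p=np.array(f['pixels'])[:,:,::-1]
    if crop: a,b,c,d=crop; p=p[b:d,a:c]
    cv2.imwrite('pics/'+name,cv2.resize(p,None,fx=s,fy=s,interpolation=cv2.INTER_CUBIC))
def ray(f,uv):
    m=np.array(f['mtx'],float);d=np.array(f['distortion'],float)
    n=cv2.undistortPoints(np.array(uv,float).reshape(-1,1,2),m,d).reshape(-1,2)
    R=cv2.Rodrigues(np.array(f['rvec'],float))[0];t=np.array(f['tvec'],float).reshape(3)
    return -R.T@t, (R.T@np.c_[n,np.ones(len(n))].T).T
def plane(f,uv,z):
    c,d=ray(f,uv); return c+d*((z-c[2])/d[:,2:3])
def proj(f,P):
    return cv2.projectPoints(np.array(P,float).reshape(-1,1,3),np.array(f['rvec'],float),np.array(f['tvec'],float),np.array(f['mtx'],float),np.array(f['distortion'],float))[0].reshape(-1,2)
E
python3 - <<'E'
from h import *
for n in ('scene','top','wrist'):
    f=grab(n); save(f,'a_%s.png'%n); print(n,ray(f,[[320,200]]))
print(telemetry.state())
E
```

```text
pics
scene (array([391.30885002, 597.29813623, 655.57190095]), array([[ 0.21273913, -0.7614975 , -0.61245403]]))
top (array([ 410.12775591,  -69.54376094, 1064.91725666]), array([[ 0.1693006 , -0.01512206, -0.98548195]]))
wrist (array([ 97.80689632, 573.35938671, 384.88914067]), array([[ 0.2888424 , -0.08162215, -0.95401606]]))
{'time_s': 0.15, 'qpos': array([ 7.07586071e+01,  1.83426924e+01,  8.96899014e+01,  5.28343052e-04,
        7.20433587e+01, -1.14453143e+00]), 'qvel': array([ 0.10541374, -0.13622888, -0.09622394,  0.0561686 ,  0.1232616 ,
        0.09454526]), 'effort': array([-6.62255206e-04, -4.12775588e+01, -2.32154274e+01,  7.26938294e-02,
        4.34575067e-02, -8.53195615e-05]), 'ee_pos': array([178.47875024, 546.23596633, 235.32179381]), 'ee_rot': array([-1.79924073e+02, -2.01940395e-03,  1.61902974e+02]), 'force': array([0.78478678, 0.09355235, 1.30270476]), 'torque': array([ 0.00179072, -0.02582717,  0.01456384]), 'gripper_width': 91.08705684063007}
```

View pics/a_top.png

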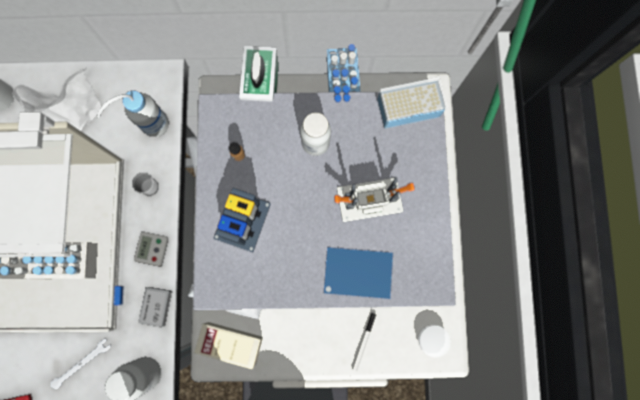

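View pics/a_scene.png

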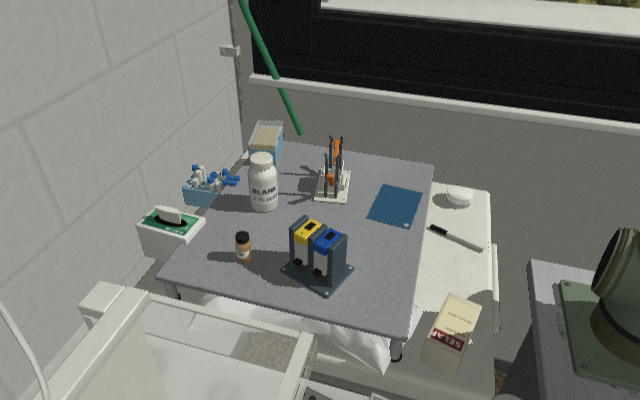

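The top view shows the blue module at about (234,227), the yellow one at (240,204), the mat at (358,272), and the dock at (370,198) with its levers open at (343,199) and (404,188). The bottle is at (316,132) and the vial at (236,150). The scene view confirms this.

```bash
cat > m.py <<'E'
from h import *
def blobs(f,lo,hi,box=(0,0,640,400),amin=30,close=5):
    hsv=cv2.cvtColor(np.array(f['pixels']),cv2.COLOR_RGB2HSV)
    m=cv2.inRange(hsv,np.array(lo),np.array(hi)); k=np.zeros_like(m); a,b,c,d=box; k[b:d,a:c]=m[b:d,a:c]
    k=cv2.morphologyEx(k,cv2.MORPH_CLOSE,np.ones((close,close)))
    cs=[c for c in cv2.findContours(k,0,2)[0] if cv2.contourArea(c)>amin]
    return sorted(cs,key=cv2.contourArea,reverse=True)
def rect(f,c,z):
    P=plane(f,c.reshape(-1,2),z)[:,:2].astype(np.float32); return cv2.minAreaRect(P)
E
python3 - <<'E'
from m import *
for n in ('top','scene'):
    f=load(n)
    B={'top':[(205,205,262,250),(215,185,265,222),(310,235,410,310),(325,170,420,225)],'scene':[(285,210,360,290),(285,210,360,290),(350,170,440,240),(310,130,360,205)]}[n]
    for nm,lo,hi,z,b in (('blue',(105,150,100),(125,255,255),162,B[0]),('yel',(20,150,120),(32,255,255),162,B[1]),('mat',(98,120,50),(112,255,160),74,B[2]),('orange',(5,150,120),(16,255,255),140,B[3])):
        for c in blobs(f,lo,hi,b,20)[:3]:
            r=rect(f,c,z); print(n,nm,cv2.contourArea(c),np.round(c.reshape(-1,2).mean(0)),np.round(r[0],1),np.round(r[1],1),round(r[2],1))
f=load('top')
print('bottle,vial',plane(f,[[315,122]],190)[0],plane(f,[[236,147]],130)[0])
save(f,'b_dock.png',(320,140,430,310),4) if 0 else save(f,'b_dock.png',(200,170,420,300),3.6)
E
```

```text
top blue 357.0 [232. 225.] [521.3  76. ] [47.5 27.3] 70.8
top yel 359.5 [239. 204.] [558.9  63.1] [49. 27.] 70.7
top mat 2697.5 [356. 273.] [ 436.7 -156.5] [125.2  85.6] 84.3
top orange 57.5 [406. 188.] [ 587.6 -243.1] [11.  32.4] 24.0
top orange 56.5 [341. 199.] [ 570.3 -126.5] [29.7 11.3] 89.2
scene blue 265.5 [328. 239.] [523.3  78.2] [48. 25.] 71.1
scene yel 259.0 [307. 229.] [560.8  65.3] [47.9 26.5] 70.3
scene mat 1498.0 [392. 206.] [ 437.1 -156.9] [127.3  88.2] 84.3
scene orange 68.0 [336. 151.] [ 585.8 -224.1] [ 11.7 106. ] 13.3
bottle,vial [703.71110195 -76.19596851 190.        ] [675.90870245  75.33945101 130.        ]
```

View pics/b_dock.png

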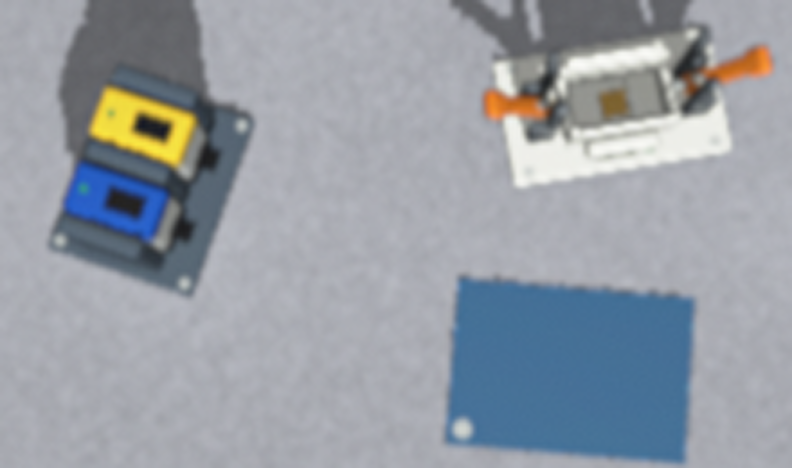

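The measured sizes match (48x26 mm tops, mat 90x130), and the tool's y is already within 1° of the module's width. I'll go above the blue module.

```bash
cat > go.py <<'E'
import sys
from h import *
from scipy.spatial.transform import Rotation as Ro
def to(x,y,z,yd,s=None):
    """shift in tool cm + yaw units needed to bring TCP to x,y,z with jaw axis at yd deg"""
    s=s or telemetry.state(); R=Ro.from_euler('xyz',s['ee_rot'],degrees=True).as_matrix()
    jy=np.degrees(np.arctan2(R[1,1],R[0,1])); d=(yd-jy+90)%180-90
    v=R.T@(np.array([x,y,z])-s['ee_pos'])/10
    print('t %.2f pos'%s['time_s'],np.round(s['ee_pos'],1),'jaw %.1f'%jy,'shift',np.round(v,2),'yaw units %.2f'%(-d/5),'F',np.round(s['force'],1),'w %.1f'%s['gripper_width'])
if __name__=='__main__': to(*map(float,sys.argv[1:5]))
E
python3 -m inch '[{"x":-1.0,"y":-0.7,"z":-0.5},{"x":-1.97,"y":-1.41,"z":-0.5},{"x":-1.97,"y":-1.41,"z":-0.5},{"x":-1.97,"y":-1.41,"z":-0.5},{"x":-1.97,"y":-1.41,"z":-0.5},{"x":-1.97,"y":-1.41,"z":-0.5},{"x":-1.97,"y":-1.41},{"x":-1.97,"y":-1.41},{"x":-1.97,"y":-1.41},{"x":-1.97,"y":-1.41},{"x":-1.97,"y":-1.41},{"x":-1.97,"y":-1.41}]' && python3 -m inch '[{"x":-1.97,"y":-1.41},{"x":-1.97,"y":-1.41},{"x":-1.97,"y":-1.41},{"x":-1.97,"y":-1.41},{"x":-1.97,"y":-1.41},{"x":-1.97,"y":-1.41},{"x":-1.97,"y":-1.41},{"x":-1.97,"y":-1.41},{"x":-1.97,"y":-1.41},{"x":-1.97,"y":-1.41},{"x":-1.97,"y":-1.41},{"x":-1.0,"y":-0.7}]' && python3 -m inch '[{},{},{}]'; python3 go.py 522.3 77.1 225 71
```

```text
t 0.15 pos [178.5 546.2 235.3] jaw 71.9 shift [-47.25 -33.91   1.08] yaw units 0.18 F [0.8 0.1 1.3] w 91.1invalid input
```

```bash
python3 -m inch '[{"x":0,"y":0,"z":-0.5,"yaw":0,"gripper":1}]'; echo " rc $?"; python3 -m inch '[{"x":-0.5,"y":-0.3,"z":-0.5,"gripper":1}]'; echo; python3 -m inch --help | head
```

```text
time_s: 0.23
ee_pos: [178.3, 545.8, 239.7]
ee_rot: [-179.8, -0.0, 161.9]
force: [0.2, 0.9, -0.4]
gripper_width: 91.2
 rc 0
invalid input
invalid input: not JSON, or not a number
```

```bash

python3 -m inch '[{"x":-1,"y":-0.7,"z":-0.5,"yaw":0,"gripper":1},{"x":-2,"y":-1.4,"z":-0.5,"yaw":0,"gripper":1},{"x":-2,"y":-1.4,"z":-0.5,"yaw":0,"gripper":1},{"x":-2,"y":-1.4,"z":-0.5,"yaw":0,"gripper":1},{"x":-2,"y":-1.4,"z":-0.5,"yaw":0,"gripper":1},{"x":-2,"y":-1.4,"z":0,"yaw":0,"gripper":1},{"x":-2,"y":-1.4,"z":0,"yaw":0,"gripper":1},{"x":-2,"y":-1.4,"z":0,"yaw":0,"gripper":1},{"x":-2,"y":-1.4,"z":0,"yaw":0,"gripper":1},{"x":-2,"y":-1.4,"z":0,"yaw":0,"gripper":1},{"x":-2,"y":-1.4,"z":0,"yaw":0,"gripper":1},{"x":-2,"y":-1.4,"z":0,"yaw":0,"gripper":1}]' && python3 -m inch '[{"x":-2,"y":-1.4,"z":0,"yaw":0,"gripper":1},{"x":-2,"y":-1.4,"z":0,"yaw":0,"gripper":1},{"x":-2,"y":-1.4,"z":0,"yaw":0,"gripper":1},{"x":-2,"y":-1.4,"z":0,"yaw":0,"gripper":1},{"x":-2,"y":-1.4,"z":0,"yaw":0,"gripper":1},{"x":-2,"y":-1.4,"z":0,"yaw":0,"gripper":1},{"x":-2,"y":-1.4,"z":0,"yaw":0,"gripper":1},{"x":-2,"y":-1.4,"z":0,"yaw":0,"gripper":1},{"x":-2,"y":-1.4,"z":0,"yaw":0,"gripper":1},{"x":-2,"y":-1.4,"z":0,"yaw":0,"gripper":1},{"x":-2,"y":-1.4,"z":0,"yaw":0,"gripper":1},{"x":-1,"y":-0.7,"z":0,"yaw":0.2,"gripper":1}]' && python3 -m inch '[{"x":0,"y":0,"z":0,"yaw":0,"gripper":1},{"x":0,"y":0,"z":0,"yaw":0,"gripper":1}]'; python3 go.py 522.3 77.1 225 71
python3 - <<'E'
from m import *
f=grab('wrist'); save(f,'c_wrist.png')
for nm,lo,hi in (('blue',(105,150,80),(125,255,255)),('yel',(20,150,120),(32,255,255))):
    for c in blobs(f,lo,hi,amin=300,close=25)[:2]:
        r=rect(f,c,162); print(nm,cv2.contourArea(c),np.round(c.reshape(-1,2).mean(0)),np.round(r[0],1),np.round(r[1],1),round(r[2],1))
E
```

```text
time_s: 1.23
ee_pos: [347.9, 320.3, 266.7]
ee_rot: [180.0, 0.0, 161.9]
force: [0.6, -0.5, -0.2]
gripper_width: 91.5
time_s: 2.23
ee_pos: [517.0, 95.0, 266.5]
ee_rot: [-180.0, 0.1, 160.7]
force: [-0.1, -0.1, 0.5]
gripper_width: 91.5
time_s: 2.4
ee_pos: [515.4, 97.4, 266.1]
ee_rot: [180.0, -0.0, 160.8]
force: [-0.6, 0.3, -0.5]
gripper_width: 91.1
t 2.40 pos [515.4  97.4 266.1] jaw 70.8 shift [-1.32 -1.7   4.1 ] yaw units -0.04 F [-0.6  0.3 -0.5] w 91.1
blue 1641.5 [295. 220.] [520.8  78.2] [48.2 26.8] 70.8
blue 400.5 [480.  15.] [415.8 256.5] [14.8 16.1] 82.5
yel 1381.0 [292. 265.] [559.6  64.7] [47.5 26.3] 69.6
```

Wrist view agrees within 1.5 mm: (521.3, 77.8), jaw 70.8°. Next I'll descend and grip the narrow ends above the ears.

```bash

python3 -m inch '[{"x":-0.6,"y":-0.83,"z":0,"yaw":0,"gripper":1},{"x":-0.6,"y":-0.83,"z":0.5,"yaw":0,"gripper":1},{"x":0,"y":0,"z":1.2,"yaw":0,"gripper":1},{"x":0,"y":0,"z":1.2,"yaw":0,"gripper":1},{"x":0,"y":0,"z":1.2,"yaw":0,"gripper":1},{"x":0,"y":0,"z":1.2,"yaw":0,"gripper":1},{"x":0,"y":0,"z":1.2,"yaw":0,"gripper":1},{"x":0,"y":0,"z":1.2,"yaw":0,"gripper":1},{"x":0,"y":0,"z":1.2,"yaw":0,"gripper":1},{"x":0,"y":0,"z":1.2,"yaw":0,"gripper":1},{"x":0,"y":0,"z":1.2,"yaw":0,"gripper":1},{"x":0,"y":0,"z":1.2,"yaw":0,"gripper":1}]' && python3 -m inch '[{"x":0,"y":0,"z":0,"yaw":0,"gripper":1},{"x":0,"y":0,"z":0,"yaw":0,"gripper":1}]'; python3 go.py 521.3 77.8 141 70.8
```

```text
time_s: 3.45
ee_pos: [521.4, 77.8, 140.2]
ee_rot: [-180.0, -0.0, 161.0]
force: [-0.7, -0.0, 0.6]
gripper_width: 91.0
time_s: 3.62
ee_pos: [521.2, 77.8, 140.5]
ee_rot: [-180.0, -0.1, 160.9]
force: [0.1, 0.0, 0.2]
gripper_width: 91.4
t 3.62 pos [521.2  77.8 140.5] jaw 70.9 shift [-0.01 -0.   -0.05] yaw units 0.03 F [0.1 0.  0.2] w 91.4
```

```bash

python3 -m inch '[{"x":0,"y":0,"z":0,"yaw":0,"gripper":-0.1},{"x":0,"y":0,"z":0,"yaw":0,"gripper":-0.1},{"x":0,"y":0,"z":0,"yaw":0,"gripper":-0.1},{"x":0,"y":0,"z":0,"yaw":0,"gripper":-0.1},{"x":0,"y":0,"z":0,"yaw":0,"gripper":-1},{"x":0,"y":0,"z":0,"yaw":0,"gripper":-1},{"x":0,"y":0,"z":0,"yaw":0,"gripper":-1},{"x":0,"y":0,"z":0,"yaw":0,"gripper":-1}]' 25; python3 go.py 521.3 77.8 250 70.8
```

```text
time_s: 4.28
ee_pos: [521.8, 77.9, 141.1]
ee_rot: [180.0, 0.0, 160.9]
force: [-1.0, -0.5, 0.8]
gripper_width: 47.7
t 4.28 pos [521.8  77.9 141.1] jaw 70.9 shift [  0.04  -0.03 -10.89] yaw units 0.02 F [-1.  -0.5  0.8] w 47.7
```

```bash

python3 -m inch '[{"x":0,"y":0,"z":-0.3,"yaw":0,"gripper":-1},{"x":0,"y":0,"z":-0.5,"yaw":0,"gripper":-1},{"x":0,"y":0,"z":-0.7,"yaw":0,"gripper":-1}]' 30; python3 -m inch '[{"x":0,"y":0,"z":-0.8,"yaw":0,"gripper":-1},{"x":0,"y":0,"z":-0.9,"yaw":0,"gripper":-1},{"x":0,"y":0,"z":-1,"yaw":0,"gripper":-1},{"x":0,"y":0,"z":-1,"yaw":0,"gripper":-1},{"x":0,"y":0,"z":-1,"yaw":0,"gripper":-1},{"x":0,"y":0,"z":-1,"yaw":0,"gripper":-1},{"x":0,"y":0,"z":-1,"yaw":0,"gripper":-1},{"x":0,"y":0,"z":-1,"yaw":0,"gripper":-1},{"x":0,"y":0,"z":-1,"yaw":0,"gripper":-1},{"x":0,"y":0,"z":-1,"yaw":0,"gripper":-1},{"x":0,"y":0,"z":0,"yaw":0,"gripper":-1}]';  python3 go.py 437 -157 255 70.8; python3 go.py 437 -157 255 84.3
```

```text
time_s: 4.53
ee_pos: [521.2, 78.0, 155.8]
ee_rot: [-180.0, -0.1, 160.9]
force: [0.8, 0.3, -1.3]
gripper_width: 48.1
time_s: 5.45
ee_pos: [522.9, 78.2, 255.4]
ee_rot: [179.9, 0.2, 160.9]
force: [0.5, -0.1, -2.0]
gripper_width: 48.1
t 5.45 pos [522.9  78.2 255.4] jaw 70.9 shift [ 4.200e-01 -2.503e+01 -1.000e-02] yaw units 0.02 F [ 0.5 -0.1 -2. ] w 48.1
t 5.45 pos [522.9  78.2 255.4] jaw 70.9 shift [ 4.200e-01 -2.503e+01 -1.000e-02] yaw units -2.68 F [ 0.5 -0.1 -2. ] w 48.1
```

```bash

python3 -m inch '[{"x":0,"y":-1,"z":0,"yaw":0,"gripper":-1},{"x":0.04,"y":-2.2,"z":0,"yaw":0,"gripper":-1},{"x":0.04,"y":-2.2,"z":0,"yaw":0,"gripper":-1},{"x":0.04,"y":-2.2,"z":0,"yaw":0,"gripper":-1},{"x":0.04,"y":-2.2,"z":0,"yaw":0,"gripper":-1},{"x":0.04,"y":-2.2,"z":0,"yaw":0,"gripper":-1},{"x":0.04,"y":-2.2,"z":0,"yaw":0,"gripper":-1},{"x":0.04,"y":-2.2,"z":0,"yaw":0,"gripper":-1},{"x":0.04,"y":-2.2,"z":0,"yaw":0,"gripper":-1},{"x":0.04,"y":-2.2,"z":0,"yaw":0,"gripper":-1},{"x":0.04,"y":-2.2,"z":0,"yaw":0,"gripper":-1},{"x":0.04,"y":-2.0,"z":0,"yaw":0,"gripper":-1}]' >/dev/null;  python3 -m inch '[{"x":0,"y":-0.2,"z":0.5,"yaw":-0.5,"gripper":-1},{"x":0,"y":0,"z":0.8,"yaw":-0.5,"gripper":-1},{"x":0,"y":0,"z":0.8,"yaw":-0.5,"gripper":-1},{"x":0,"y":0,"z":0.8,"yaw":-0.5,"gripper":-1},{"x":0,"y":0,"z":0.8,"yaw":-0.5,"gripper":-1},{"x":0,"y":0,"z":0.8,"yaw":-0.5,"gripper":-1},{"x":0,"y":0,"z":0.8,"yaw":-0.5,"gripper":-1},{"x":0,"y":0,"z":0.8,"yaw":-0.5,"gripper":-1},{"x":0,"y":0,"z":0.8,"yaw":-0.5,"gripper":-1},{"x":0,"y":0,"z":0.8,"yaw":-0.5,"gripper":-1},{"x":0,"y":0,"z":0.8,"yaw":-0.5,"gripper":-1},{"x":0,"y":0,"z":0,"yaw":0,"gripper":-1}]'; python3 go.py 437 -157 138 98.5
```

```text
time_s: 7.45
ee_pos: [433.1, -158.5, 165.9]
ee_rot: [179.9, -0.3, -171.6]
force: [-0.7, 0.1, -3.0]
gripper_width: 47.7
t 7.45 pos [ 433.1 -158.5  165.9] jaw 98.4 shift [-0.42  0.08  2.79] yaw units -0.01 F [-0.7  0.1 -3. ] w 47.7
```

```bash

python3 -m inch '[{"x":-0.2,"y":0,"z":0.6,"yaw":0,"gripper":-1},{"x":-0.2,"y":0,"z":0.6,"yaw":0,"gripper":-1},{"x":0,"y":0,"z":0.6,"yaw":0,"gripper":-1},{"x":0,"y":0,"z":0.4,"yaw":0,"gripper":-1},{"x":0,"y":0,"z":0.2,"yaw":0,"gripper":-1},{"x":0,"y":0,"z":0.1,"yaw":0,"gripper":-1},{"x":0,"y":0,"z":0.1,"yaw":0,"gripper":-1},{"x":0,"y":0,"z":0,"yaw":0,"gripper":-1}]'; python3 - <<'E'
from h import *
f=grab('scene'); save(f,'d_scene.png',(300,110,460,230),5)
E
```

```text
time_s: 8.12
ee_pos: [439.1, -158.1, 141.9]
ee_rot: [180.0, 0.0, -171.6]
force: [0.5, 0.7, -1.6]
gripper_width: 47.9
```

View pics/d_scene.png

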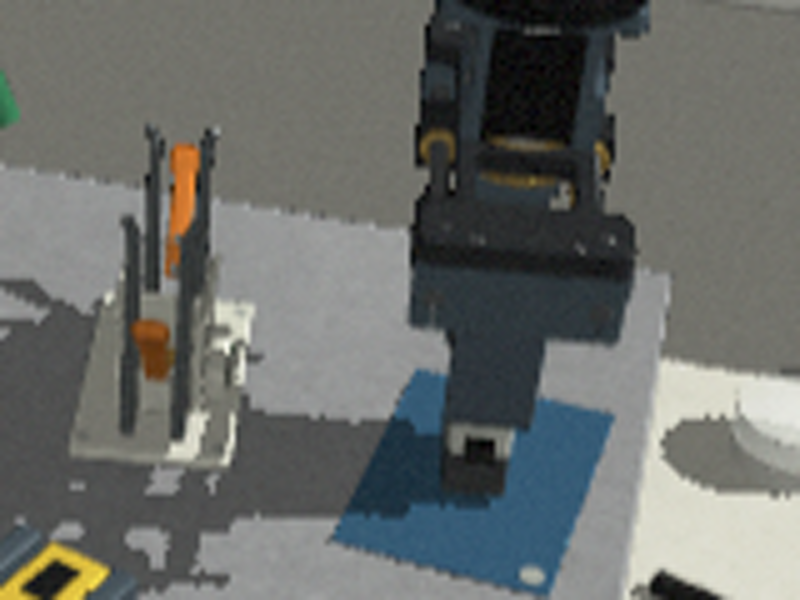

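The module hangs upright over the mat, and the dock's levers stand open beside it. I'll lower it to contact.

```bash

python3 -m inch '[{"x":0,"y":0,"z":0.1,"yaw":0,"gripper":-1},{"x":0,"y":0,"z":0.1,"yaw":0,"gripper":-1},{"x":0,"y":0,"z":0,"yaw":0,"gripper":-1}]'|egrep 'pos|force'; python3 -m inch '[{"x":0,"y":0,"z":0.1,"yaw":0,"gripper":-1},{"x":0,"y":0,"z":0,"yaw":0,"gripper":-1}]'|egrep 'pos|force'
```

```text
ee_pos: [439.0, -158.0, 139.8]
force: [0.4, -0.8, -0.9]
ee_pos: [439.0, -158.1, 138.8]
force: [0.1, 1.6, -1.9]
```

```bash

python3 -m inch '[{"x":0,"y":0,"z":0.1,"yaw":0,"gripper":-1},{"x":0,"y":0,"z":0,"yaw":0,"gripper":-1}]'|egrep 'pos|force'
```

```text
ee_pos: [439.0, -158.1, 137.8]
force: [-0.7, -0.3, -1.9]
```

```bash

python3 -m inch '[{"x":0,"y":0,"z":0.05,"yaw":0,"gripper":-1},{"x":0,"y":0,"z":0.05,"yaw":0,"gripper":-1},{"x":0,"y":0,"z":0,"yaw":0,"gripper":-1}]'|egrep 'pos|force'
```

```text
ee_pos: [439.2, -158.1, 137.1]
force: [-0.3, -0.3, 0.2]
```

```bash

python3 -m inch '[{"x":0,"y":0,"z":0.05,"yaw":0,"gripper":-1},{"x":0,"y":0,"z":0,"yaw":0,"gripper":-1}]'|egrep 'pos|force'
```

```text
ee_pos: [439.2, -158.1, 137.0]
force: [-2.6, 0.1, 4.8]
```

Contact is made (+4.8 N). I'll release, rise, and turn 90° for the wide faces.

```bash

python3 -m inch '[{"x":0,"y":0,"z":0,"yaw":0,"gripper":0.2},{"x":0,"y":0,"z":0,"yaw":0,"gripper":0.5},{"x":0,"y":0,"z":0,"yaw":0,"gripper":0.7},{"x":0,"y":0,"z":0,"yaw":0,"gripper":0.7},{"x":0,"y":0,"z":0,"yaw":0,"gripper":0.7},{"x":0,"y":0,"z":-0.5,"yaw":0,"gripper":0.7},{"x":0,"y":0,"z":-1.4,"yaw":0,"gripper":0.7},{"x":0,"y":0,"z":-1.4,"yaw":0,"gripper":0.7},{"x":0,"y":0,"z":-1.4,"yaw":0,"gripper":0.7},{"x":0,"y":0,"z":-1.4,"yaw":0,"gripper":0.7},{"x":0,"y":0,"z":-1.4,"yaw":0,"gripper":0.7},{"x":0,"y":0,"z":0,"yaw":0,"gripper":0.7}]'; python3 -m inch '[{"x":0,"y":0,"z":-0.3,"yaw":1,"gripper":0.7},{"x":0,"y":0,"z":0,"yaw":1,"gripper":0.7},{"x":0,"y":0,"z":0,"yaw":1,"gripper":0.7},{"x":0,"y":0,"z":0,"yaw":1,"gripper":0.7},{"x":0,"y":0,"z":0,"yaw":1,"gripper":0.7},{"x":0,"y":0,"z":0,"yaw":1,"gripper":0.7},{"x":0,"y":0,"z":0,"yaw":1,"gripper":0.7},{"x":0,"y":0,"z":0,"yaw":1,"gripper":0.7},{"x":0,"y":0,"z":0,"yaw":1,"gripper":0.7},{"x":0,"y":0,"z":0,"yaw":1,"gripper":0.7},{"x":0,"y":0,"z":0,"yaw":1,"gripper":0.7},{"x":0,"y":0,"z":0,"yaw":1,"gripper":0.7}]'>/dev/null;  python3 -m inch '[{"x":0,"y":0,"z":0,"yaw":1,"gripper":0.7},{"x":0,"y":0,"z":0,"yaw":1,"gripper":0.7},{"x":0,"y":0,"z":0,"yaw":1,"gripper":0.7},{"x":0,"y":0,"z":0,"yaw":1,"gripper":0.7},{"x":0,"y":0,"z":0,"yaw":1,"gripper":0.7},{"x":0,"y":0,"z":0,"yaw":1,"gripper":0.7},{"x":0,"y":0,"z":0,"yaw":0,"gripper":0.7},{"x":0,"y":0,"z":0,"yaw":0,"gripper":0.7}]'
python3 - <<'E'
from m import *
f=grab('wrist'); save(f,'e_wrist.png'); g=grab('top')
for n,h,lo in (('w',f,300),('t',g,100)):
    for c in blobs(h,(112,150,80),(125,255,255),amin=lo,close=9)[:3]:
        r=rect(h,c,158); print(n,cv2.contourArea(c),np.round(c.reshape(-1,2).mean(0)),np.round(r[0],1),np.round(r[1],1),round(r[2],1))
E
python3 go.py 439.2 -158.1 137 8.5
```

```text
time_s: 10.17
ee_pos: [440.7, -158.7, 214.3]
ee_rot: [-179.8, 0.3, -171.6]
force: [0.6, -1.0, 0.7]
gripper_width: 77.4
time_s: 11.83
ee_pos: [438.8, -158.0, 213.9]
ee_rot: [-180.0, -0.0, 98.5]
force: [-0.5, 0.2, 1.0]
gripper_width: 77.9
t 11.93 pos [ 439.  -158.   214.1] jaw 8.5 shift [-0.01  0.02  7.71] yaw units 0.00 F [ 0.  -0.2 -0. ] w 77.9
```

View pics/e_wrist.png

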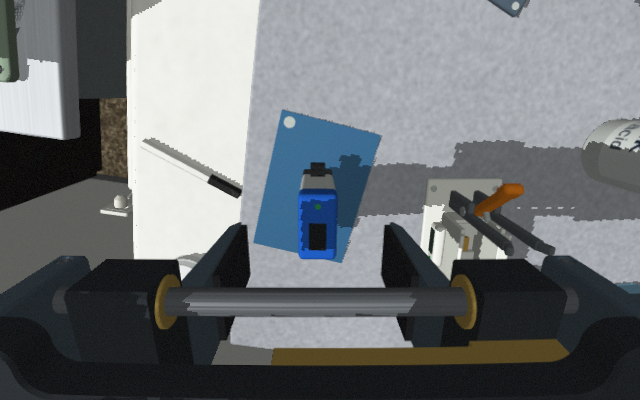

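The module stands upright on the mat, with its blue top at (318,225) squarely between the fingers. Before grasping I'll take a close look at the dock with the empty gripper.

```bash

python3 -m inch '[{"x":-0.4,"y":1.1,"z":-0.6,"yaw":0,"gripper":0.7},{"x":-0.4,"y":1.2,"z":-0.6,"yaw":0,"gripper":0.7},{"x":-0.4,"y":1.2,"z":-0.6,"yaw":0,"gripper":0.7},{"x":-0.4,"y":1.2,"z":-0.6,"yaw":0,"gripper":0.7},{"x":-0.4,"y":1.2,"z":-0.6,"yaw":0,"gripper":0.7},{"x":-0.4,"y":1.2,"z":-0.6,"yaw":0,"gripper":0.7},{"x":-0.4,"y":1.2,"z":-0.6,"yaw":0,"gripper":0.7},{"x":-0.4,"y":1.2,"z":-0.6,"yaw":0,"gripper":0.7},{"x":-0.4,"y":1.2,"z":0,"yaw":0,"gripper":0.7},{"x":-0.4,"y":1.2,"z":0,"yaw":0,"gripper":0.7},{"x":-0.4,"y":1.2,"z":0,"yaw":0,"gripper":0.7},{"x":-0.3,"y":0.4,"z":0,"yaw":0,"gripper":0.7}]' >/dev/null; python3 -m inch '[{"x":0,"y":0,"z":0,"yaw":0,"gripper":0.7},{"x":0,"y":0,"z":0,"yaw":0,"gripper":0.7}]'
python3 - <<'E'
from m import *
f=grab('wrist'); save(f,'f_wrist.png',(180,60,460,300),2.8)
for c in blobs(f,(5,150,100),(16,255,255),amin=40): print(cv2.contourArea(c),np.round(c.reshape(-1,2).mean(0)))
E
```

```text
time_s: 13.1
ee_pos: [579.1, -184.8, 262.0]
ee_rot: [-179.9, -0.0, 98.4]
force: [0.7, -0.0, 1.2]
gripper_width: 77.3
532.0 [317. 249.]
427.5 [318. 128.]
```

View pics/f_wrist.png

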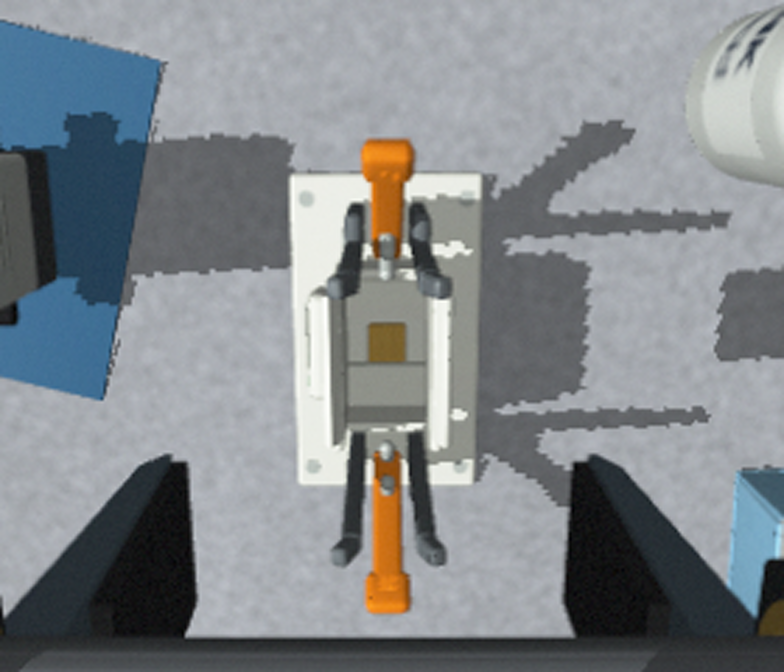

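```bash
python3 - <<'E'
from m import *
f=load('wrist'); fx=lambda q:np.array(q,float)/2.8+[180,60]
C=fx([(290,174),(482,176),(473,483),(299,483)])
for z in (76,80,84):
    P=plane(f,C,z)[:,:2]; P2=[np.linalg.norm(P[i]-P[(i+1)%4]) for i in range(4)]
    a=(P[0]+P[1]-P[2]-P[3]); print(z,np.round(P2,1),'ctr',np.round(P.mean(0),1),'y axis',round(np.degrees(np.arctan2(a[1],a[0])),1))
T=plane(f,fx([(388,158),(387,592)]),146)[:,:2]; d=T[0]-T[1]
print('tips',np.round(T,1),np.linalg.norm(d),T.mean(0),np.degrees(np.arctan2(d[1],d[0])))
print('brass',plane(f,fx([(387,342)]),88)[0])
# post tops: z=180
Q=plane(f,fx([(342,287),(436,287),(345,551),(434,551)]),180)[:,:2]; d=Q[:2].mean(0)-Q[2:].mean(0)
print('posts',np.round(Q,1),Q.mean(0),np.linalg.norm(d),np.degrees(np.arctan2(d[1],d[0])))
E
```

```text
76 [ 69.5 120.1  69.7 120.9] ctr [ 580.7 -183.2] y axis 98.5
80 [ 68.6 118.7  68.8 119.4] ctr [ 580.6 -182.2] y axis 98.5
84 [ 67.8 117.3  68.  118. ] ctr [ 580.4 -181.2] y axis 98.5
tips [[ 570.5 -114.1]
 [ 590.9 -251.7]] 139.0743628786112 [ 580.70591783 -182.87325709] 98.42310070718347
brass [ 580.8615976  -182.16421366   88.        ]
posts [[ 563.1 -146.2]
 [ 587.1 -142.7]
 [ 574.  -221.1]
 [ 599.  -217.4]] [ 580.78339174 -181.85886941] 75.69089579126644 98.6871645951905
```

Dock centre comes out near (580.7, -182.6), jaw x-axis 8.5°; plate size, lever tips, brass contact and posts agree to ~1 mm. Back over the module, with a check of camera against arm there.

```bash

python3 -m inch '[{"x":0.4,"y":-1.2,"z":0,"yaw":0,"gripper":0.7},{"x":0.4,"y":-1.2,"z":0,"yaw":0,"gripper":0.7},{"x":0.4,"y":-1.2,"z":0,"yaw":0,"gripper":0.7},{"x":0.4,"y":-1.2,"z":0,"yaw":0,"gripper":0.7},{"x":0.4,"y":-1.2,"z":0.6,"yaw":0,"gripper":0.7},{"x":0.4,"y":-1.2,"z":0.6,"yaw":0,"gripper":0.7},{"x":0.4,"y":-1.2,"z":0.6,"yaw":0,"gripper":0.7},{"x":0.4,"y":-1.2,"z":0.6,"yaw":0,"gripper":0.7},{"x":0.4,"y":-1.2,"z":0.6,"yaw":0,"gripper":0.7},{"x":0.4,"y":-1.2,"z":0.6,"yaw":0,"gripper":0.7},{"x":0.4,"y":-1.2,"z":0.6,"yaw":0,"gripper":0.7},{"x":0.3,"y":-0.3,"z":0.6,"yaw":0,"gripper":0.7}]' >/dev/null; python3 -m inch '[{"x":0,"y":0,"z":0,"yaw":0,"gripper":0.7},{"x":0,"y":0,"z":0,"yaw":0,"gripper":0.7}]'
python3 - <<'E'
from m import *
f=grab('wrist')
for c in blobs(f,(108,190,90),(125,255,255),(270,170,370,280),200,15): 
    r=rect(f,c,158);print(cv2.contourArea(c),np.round(c.reshape(-1,2).mean(0)),np.round(r[0],1),np.round(r[1],1),round(r[2],1))
E
python3 go.py 439.2 -158.1 137 8.5
```

```text
time_s: 14.32
ee_pos: [439.2, -158.0, 214.6]
ee_rot: [180.0, 0.0, 98.4]
force: [0.3, 0.5, 0.7]
gripper_width: 78.1
2351.0 [316. 228.] [ 439.3 -155.7] [25.6 50.4] 7.4
t 14.37 pos [ 439.7 -158.2  214.9] jaw 8.4 shift [ 0.02 -0.06  7.79] yaw units -0.02 F [ 0.1 -0.4  0.3] w 77.6
```

```bash

python3 -m inch '[{"x":0,"y":0,"z":0.7,"yaw":0,"gripper":0.7},{"x":0,"y":0,"z":1,"yaw":0,"gripper":0.7},{"x":0,"y":0,"z":1,"yaw":0,"gripper":0.7},{"x":0,"y":0,"z":1,"yaw":0,"gripper":0.7},{"x":0,"y":0,"z":1,"yaw":0,"gripper":0.7},{"x":0,"y":0,"z":1,"yaw":0,"gripper":0.7},{"x":0,"y":0,"z":1,"yaw":0,"gripper":0.7},{"x":0,"y":0,"z":1,"yaw":0,"gripper":0.7},{"x":0,"y":0,"z":0,"yaw":0,"gripper":0.7}]'; python3 -m inch '[{"x":0,"y":0,"z":0,"yaw":0,"gripper":-0.3},{"x":0,"y":0,"z":0,"yaw":0,"gripper":-0.3},{"x":0,"y":0,"z":0,"yaw":0,"gripper":-0.4},{"x":0,"y":0,"z":0,"yaw":0,"gripper":-0.4},{"x":0,"y":0,"z":0,"yaw":0,"gripper":-0.5},{"x":0,"y":0,"z":0,"yaw":0,"gripper":-0.6},{"x":0,"y":0,"z":0,"yaw":0,"gripper":-1},{"x":0,"y":0,"z":0,"yaw":0,"gripper":-1},{"x":0,"y":0,"z":0,"yaw":0,"gripper":-1}]' 25
```

```text
time_s: 15.12
ee_pos: [438.5, -157.8, 135.5]
ee_rot: [-179.8, -0.1, 98.4]
force: [0.0, 1.3, -0.4]
gripper_width: 77.5
time_s: 15.87
ee_pos: [439.2, -158.1, 137.5]
ee_rot: [180.0, -0.0, 98.4]
force: [0.0, -0.6, -0.7]
gripper_width: 25.7
```

```bash

python3 -m inch '[{"x":0,"y":0,"z":-0.5,"yaw":0,"gripper":-1},{"x":0,"y":0,"z":-1,"yaw":0,"gripper":-1},{"x":0,"y":0,"z":-1,"yaw":0,"gripper":-1},{"x":0,"y":0,"z":-1,"yaw":0,"gripper":-1},{"x":0,"y":0,"z":-1,"yaw":0,"gripper":-1},{"x":0,"y":0,"z":-1,"yaw":0,"gripper":-1},{"x":0,"y":0,"z":-1,"yaw":0,"gripper":-1},{"x":0,"y":0,"z":-1,"yaw":0,"gripper":-1},{"x":0,"y":0,"z":-1,"yaw":0,"gripper":-1},{"x":0,"y":0,"z":-1,"yaw":0,"gripper":-1},{"x":0,"y":0,"z":-1,"yaw":0,"gripper":-1},{"x":0,"y":0,"z":-1,"yaw":0,"gripper":-1}]' 30 >/dev/null; python3 -m inch '[{"x":-0.3,"y":0.9,"z":-0.2,"yaw":0,"gripper":-1},{"x":-0.4,"y":1.2,"z":0,"yaw":0,"gripper":-1},{"x":-0.4,"y":1.2,"z":0,"yaw":0,"gripper":-1},{"x":-0.4,"y":1.2,"z":0,"yaw":0,"gripper":-1},{"x":-0.4,"y":1.2,"z":0,"yaw":0,"gripper":-1},{"x":-0.4,"y":1.2,"z":0,"yaw":0,"gripper":-1},{"x":-0.4,"y":1.2,"z":0,"yaw":0,"gripper":-1},{"x":-0.4,"y":1.2,"z":0,"yaw":0,"gripper":-1},{"x":-0.4,"y":1.2,"z":0,"yaw":0,"gripper":-1},{"x":-0.4,"y":1.2,"z":0,"yaw":0,"gripper":-1},{"x":-0.4,"y":1.2,"z":0,"yaw":0,"gripper":-1},{"x":-0.27,"y":0.7,"z":0,"yaw":0,"gripper":-1}]' >/dev/null; python3 -m inch '[{"x":0,"y":0,"z":0,"yaw":0,"gripper":-1},{"x":0,"y":0,"z":0,"yaw":0,"gripper":-1}]'; python3 go.py 580.8 -183.3 154 8.5
python3 - <<'E'
from h import *
f=grab('wrist'); save(f,'g_wrist.png',(180,60,460,300),2.8)
E
```

```text
time_s: 18.03
ee_pos: [580.5, -183.4, 253.4]
ee_rot: [-179.9, -0.1, 98.4]
force: [0.1, -0.1, -1.3]
gripper_width: 25.9
t 18.03 pos [ 580.5 -183.4  253.4] jaw 8.4 shift [-0.01  0.05  9.94] yaw units -0.02 F [ 0.1 -0.1 -1.3] w 25.9
```

View pics/g_wrist.png

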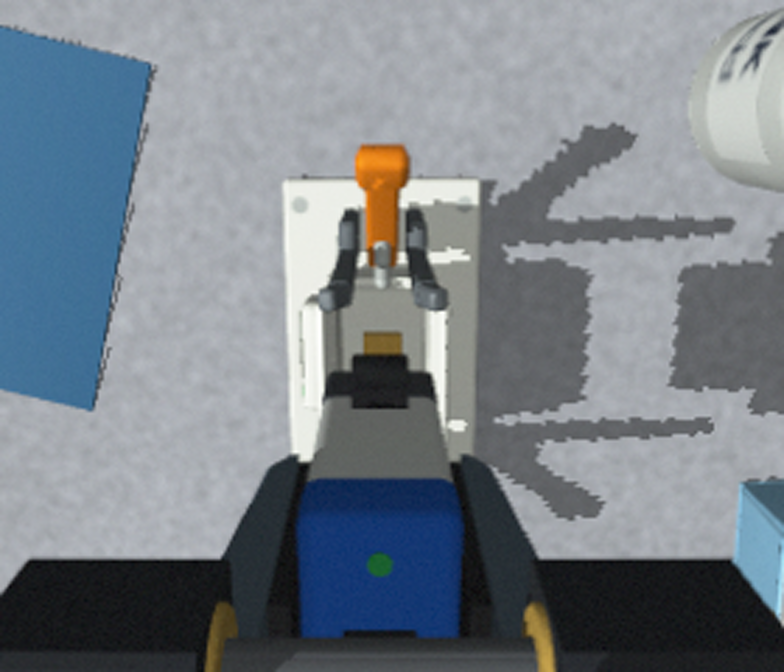

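```bash
python3 - <<'E'
from m import *
f=load('wrist'); fx=lambda q:np.array(q,float)/2.8+[180,60]
e=np.array([np.cos(np.radians(98.5)),np.sin(np.radians(98.5))]); n=np.array([e[1],-e[0]])
def s(nm,q,z):
    p=plane(f,fx([q]),z)[0,:2]-[580.5,-183.4]; print(nm,'x %.1f y %.1f'%(p@n,p@e))
s('ear outer top edge (exp y35)',(381,356),222)
s('plate top L (exp -35,61)',(283,180),77); s('plate top R (35,61)',(481,182),77)
s('pad',(383,164),146); s('brass top edge',(382,333),86)
E
```

```text
ear outer top edge (exp y35) x -0.1 y 35.9
plate top L (exp -35,61) x -34.5 y 60.8
plate top R (35,61) x 35.2 y 59.9
pad x 0.5 y 70.2
brass top edge x 0.2 y 7.5
```

x is aligned to within 0.3 mm; in y I nudge −0.6 mm and descend.

```bash

python3 -m inch '[{"x":-0.06,"y":0.03,"z":0.4,"yaw":0,"gripper":-1},{"x":0,"y":0,"z":0.6,"yaw":0,"gripper":-1},{"x":0,"y":0,"z":0.6,"yaw":0,"gripper":-1},{"x":0,"y":0,"z":0.6,"yaw":0,"gripper":-1},{"x":0,"y":0,"z":0.6,"yaw":0,"gripper":-1},{"x":0,"y":0,"z":0.6,"yaw":0,"gripper":-1},{"x":0,"y":0,"z":0.5,"yaw":0,"gripper":-1}]'|egrep 'pos|force'; python3 -m inch '[{"x":0,"y":0,"z":0.5,"yaw":0,"gripper":-1},{"x":0,"y":0,"z":0.5,"yaw":0,"gripper":-1},{"x":0,"y":0,"z":0.5,"yaw":0,"gripper":-1},{"x":0,"y":0,"z":0,"yaw":0,"gripper":-1}]'|egrep 'pos|force'
```

```text
ee_pos: [580.4, -183.9, 214.5]
force: [-0.9, 0.3, -0.8]
ee_pos: [580.2, -183.8, 199.2]
force: [-0.4, 0.0, -2.4]
```

```bash

python3 -m inch '[{"x":0,"y":0,"z":0.4,"yaw":0,"gripper":-1},{"x":0,"y":0,"z":0.4,"yaw":0,"gripper":-1},{"x":0,"y":0,"z":0.4,"yaw":0,"gripper":-1},{"x":0,"y":0,"z":0.3,"yaw":0,"gripper":-1},{"x":0,"y":0,"z":0.3,"yaw":0,"gripper":-1},{"x":0,"y":0,"z":0,"yaw":0,"gripper":-1}]'|egrep 'pos|force'
```

```text
ee_pos: [580.4, -183.8, 181.6]
force: [0.3, 0.2, -2.8]
```

```bash

python3 -m inch '[{"x":0,"y":0,"z":0.3,"yaw":0,"gripper":-1},{"x":0,"y":0,"z":0.3,"yaw":0,"gripper":-1},{"x":0,"y":0,"z":0.3,"yaw":0,"gripper":-1},{"x":0,"y":0,"z":0.3,"yaw":0,"gripper":-1},{"x":0,"y":0,"z":0.3,"yaw":0,"gripper":-1},{"x":0,"y":0,"z":0,"yaw":0,"gripper":-1}]'|egrep 'pos|force'
```

```text
ee_pos: [580.3, -183.9, 166.6]
force: [-0.4, 1.0, -1.5]
```

```bash

python3 -m inch '[{"x":0,"y":0,"z":0.2,"yaw":0,"gripper":-1},{"x":0,"y":0,"z":0.2,"yaw":0,"gripper":-1},{"x":0,"y":0,"z":0.2,"yaw":0,"gripper":-1},{"x":0,"y":0,"z":0,"yaw":0,"gripper":-1}]'|egrep 'pos|force'
```

```text
ee_pos: [580.5, -183.9, 161.0]
force: [-0.9, 0.1, -2.3]
```

```bash

python3 -m inch '[{"x":0,"y":0,"z":0.15,"yaw":0,"gripper":-1},{"x":0,"y":0,"z":0.15,"yaw":0,"gripper":-1},{"x":0,"y":0,"z":0,"yaw":0,"gripper":-1}]'|egrep 'pos|force'
```

```text
ee_pos: [580.6, -183.9, 158.1]
force: [0.1, -0.4, -2.2]
```

```bash

python3 -m inch '[{"x":0,"y":0,"z":0.1,"yaw":0,"gripper":-1},{"x":0,"y":0,"z":0.05,"yaw":0,"gripper":-1},{"x":0,"y":0,"z":0,"yaw":0,"gripper":-1}]'|egrep 'pos|force'
```

```text
ee_pos: [580.7, -183.9, 156.8]
force: [0.5, 0.0, -2.3]
```

Force-free so far, with the underside in the well; contact is expected near TCP z ≈ 154.5.

```bash

python3 -m inch '[{"x":0,"y":0,"z":0.1,"yaw":0,"gripper":-1},{"x":0,"y":0,"z":0.05,"yaw":0,"gripper":-1},{"x":0,"y":0,"z":0,"yaw":0,"gripper":-1}]'|egrep 'pos|force'
```

```text
ee_pos: [580.6, -183.9, 155.3]
force: [-0.6, 0.6, -1.7]
```

```bash

python3 -m inch '[{"x":0,"y":0,"z":0.05,"yaw":0,"gripper":-1},{"x":0,"y":0,"z":0,"yaw":0,"gripper":-1}]'|egrep 'pos|force'
```

```text
ee_pos: [580.7, -184.0, 154.8]
force: [0.1, 0.5, -1.3]
```

```bash

python3 -m inch '[{"x":0,"y":0,"z":0.05,"yaw":0,"gripper":-1},{"x":0,"y":0,"z":0,"yaw":0,"gripper":-1}]'|egrep 'pos|force'
```

```text
ee_pos: [580.7, -183.9, 154.4]
force: [-0.2, -0.3, -1.8]
```

```bash

python3 -m inch '[{"x":0,"y":0,"z":0.05,"yaw":0,"gripper":-1},{"x":0,"y":0,"z":0,"yaw":0,"gripper":-1}]'|egrep 'pos|force'
```

```text
ee_pos: [580.7, -184.0, 153.9]
force: [-0.1, -0.7, -1.5]
```

```bash

python3 -m inch '[{"x":0,"y":0,"z":0.05,"yaw":0,"gripper":-1},{"x":0,"y":0,"z":0,"yaw":0,"gripper":-1}]'|egrep 'pos|force'
```

```text
ee_pos: [580.9, -184.0, 153.7]
force: [0.3, 0.5, 0.7]
```

Contact on the levers (base ≈ 18 mm above dock underside, as expected). Releasing gently and rising.

```bash

python3 -m inch '[{"x":0,"y":0,"z":0,"yaw":0,"gripper":-0.4},{"x":0,"y":0,"z":0,"yaw":0,"gripper":-0.2},{"x":0,"y":0,"z":0,"yaw":0,"gripper":0},{"x":0,"y":0,"z":0,"yaw":0,"gripper":0},{"x":0,"y":0,"z":-0.5,"yaw":0,"gripper":0},{"x":0,"y":0,"z":-1.2,"yaw":0,"gripper":0},{"x":0,"y":0,"z":-1.2,"yaw":0,"gripper":0},{"x":0,"y":0,"z":-1.2,"yaw":0,"gripper":0},{"x":0,"y":0,"z":-1.2,"yaw":0,"gripper":0},{"x":0,"y":0,"z":-1.2,"yaw":0,"gripper":0},{"x":0,"y":0,"z":-1.2,"yaw":0,"gripper":0},{"x":0,"y":0,"z":0,"yaw":0,"gripper":0}]'; python3 - <<'E'
from h import *
f=grab('wrist'); save(f,'h_wrist.png',(180,60,460,300),2.8)
E
```

```text
time_s: 22.75
ee_pos: [582.0, -184.4, 233.5]
ee_rot: [179.7, 0.1, 98.4]
force: [1.2, -0.8, 0.3]
gripper_width: 45.9
```

View pics/h_wrist.png

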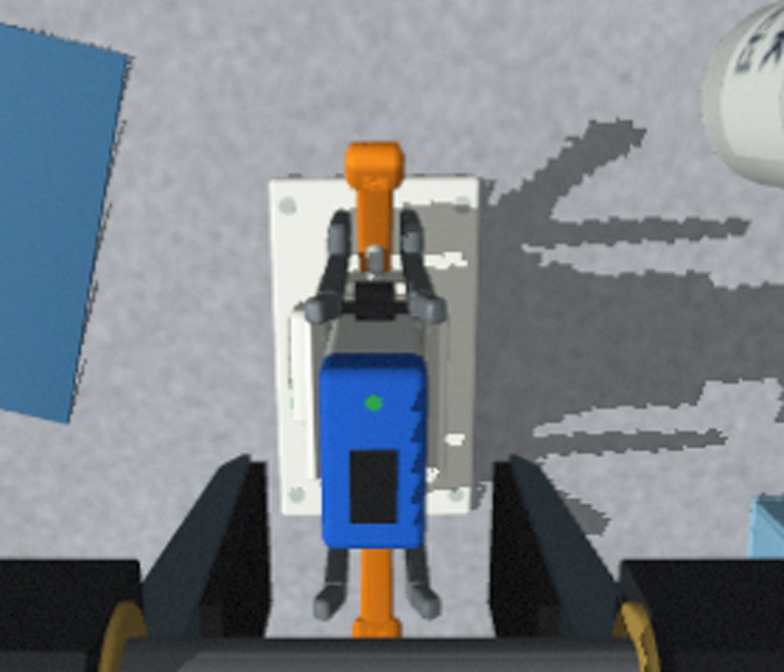

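The module sits upright on the levers, its ear between the posts at crop (375,298). Levers next: left half-way, right fully, then left fully, so it doesn't tilt and jam. Gripper closed, I'll go outside the +y lever.

```bash

python3 -m inch '[{"x":0.6,"y":0,"z":0,"yaw":0,"gripper":-1},{"x":1.1,"y":0,"z":0,"yaw":0,"gripper":-1},{"x":1.1,"y":0,"z":0,"yaw":0,"gripper":-1},{"x":1.1,"y":0,"z":0,"yaw":0,"gripper":-1},{"x":1.1,"y":0,"z":0,"yaw":0,"gripper":-1},{"x":1.1,"y":0,"z":0,"yaw":0,"gripper":-1},{"x":1.1,"y":0,"z":0,"yaw":0,"gripper":-1},{"x":1.1,"y":0,"z":0,"yaw":0,"gripper":-1},{"x":1.1,"y":0,"z":0,"yaw":0,"gripper":-1},{"x":1.1,"y":0,"z":0,"yaw":0,"gripper":-1},{"x":0.9,"y":0,"z":0,"yaw":0,"gripper":-1},{"x":0,"y":0,"z":0,"yaw":0,"gripper":-1}]' 20 >/dev/null;  python3 -m inch '[{"x":0,"y":0,"z":0.6,"yaw":0,"gripper":-1},{"x":0,"y":0,"z":1,"yaw":0,"gripper":-1},{"x":0,"y":0,"z":1,"yaw":0,"gripper":-1},{"x":0,"y":0,"z":1,"yaw":0,"gripper":-1},{"x":0,"y":0,"z":1,"yaw":0,"gripper":-1},{"x":0,"y":0,"z":1,"yaw":0,"gripper":-1},{"x":0,"y":0,"z":1,"yaw":0,"gripper":-1},{"x":0,"y":0,"z":0.5,"yaw":0,"gripper":-1},{"x":0,"y":0,"z":0,"yaw":0,"gripper":-1}]'
cat > dk.py <<'E'
from h import *
s=telemetry.state(); e=np.array([np.cos(np.radians(98.5)),np.sin(np.radians(98.5))]); n=np.array([e[1],-e[0]])
p=s['ee_pos'][:2]-[580.8,-183.4]; F=s['force']
print('t %.2f dock x %.1f y %.1f z(tip) %.1f  F_y %.1f F_x %.1f F_z %.1f w %.1f'%(s['time_s'],p@n,p@e,s['ee_pos'][2]-94,F[:2]@e,F[:2]@n,F[2],s['gripper_width']))
E
python3 dk.py
```

```text
time_s: 24.55
ee_pos: [563.2, -71.1, 157.7]
ee_rot: [-179.8, -0.1, 98.4]
force: [-0.1, -1.0, 0.3]
gripper_width: 0.6
t 24.55 dock x -0.8 y 113.6 z(tip) 63.7  F_y -1.0 F_x -0.3 F_z 0.3 w 0.6
```

```bash

python3 -m inch '[{"x":-0.5,"y":0.08,"z":0,"yaw":0,"gripper":-1},{"x":-0.5,"y":0,"z":0,"yaw":0,"gripper":-1},{"x":-0.3,"y":0,"z":0,"yaw":0,"gripper":-1},{"x":-0.3,"y":0,"z":0,"yaw":0,"gripper":-1},{"x":-0.3,"y":0,"z":0,"yaw":0,"gripper":-1},{"x":-0.3,"y":0,"z":0,"yaw":0,"gripper":-1}]' >/dev/null; python3 dk.py;  python3 -m inch '[{"x":-0.3,"y":0,"z":0,"yaw":0,"gripper":-1},{"x":-0.3,"y":0,"z":0,"yaw":0,"gripper":-1},{"x":-0.3,"y":0,"z":0,"yaw":0,"gripper":-1},{"x":-0.3,"y":0,"z":0,"yaw":0,"gripper":-1}]' >/dev/null; python3 dk.py
```

```text
t 25.05 dock x 0.9 y 92.2 z(tip) 65.8  F_y 8.4 F_x 0.5 F_z 4.4 w 0.6
t 25.38 dock x 1.0 y 80.7 z(tip) 66.0  F_y 5.9 F_x 0.2 F_z 2.6 w 0.3
```

```bash

python3 -m inch '[{"x":0.5,"y":0,"z":0,"yaw":0,"gripper":-1},{"x":0.7,"y":0,"z":-0.5,"yaw":0,"gripper":-1},{"x":0,"y":0,"z":-1.2,"yaw":0,"gripper":-1},{"x":0,"y":0,"z":-1.4,"yaw":0,"gripper":-1},{"x":0,"y":0,"z":-1.4,"yaw":0,"gripper":-1},{"x":0,"y":0,"z":-1.4,"yaw":0,"gripper":-1},{"x":0,"y":0,"z":-1.4,"yaw":0,"gripper":-1},{"x":-1,"y":0,"z":-0.4,"yaw":0,"gripper":-1},{"x":-2,"y":0,"z":0,"yaw":0,"gripper":-1},{"x":-2,"y":0,"z":0,"yaw":0,"gripper":-1},{"x":-2,"y":0,"z":0,"yaw":0,"gripper":-1},{"x":-2,"y":0,"z":0,"yaw":0,"gripper":-1}]' >/dev/null; python3 dk.py;  python3 -m inch '[{"x":-2,"y":0,"z":0,"yaw":0,"gripper":-1},{"x":-2,"y":0,"z":0,"yaw":0,"gripper":-1},{"x":-2,"y":0,"z":0,"yaw":0,"gripper":-1},{"x":-2,"y":0,"z":0,"yaw":0,"gripper":-1},{"x":-2,"y":0,"z":0,"yaw":0,"gripper":-1},{"x":-1.5,"y":0,"z":0,"yaw":0,"gripper":-1},{"x":0,"y":0,"z":0,"yaw":0,"gripper":-1},{"x":0,"y":0,"z":0,"yaw":0,"gripper":-1}]' >/dev/null; python3 dk.py
```

```text
t 26.38 dock x 0.3 y 0.2 z(tip) 142.1  F_y -0.9 F_x -0.2 F_z -0.3 w 0.4
t 27.05 dock x 0.1 y -113.9 z(tip) 141.7  F_y 0.4 F_x 0.1 F_z 0.6 w 0.2
```

Now descend and push the right lever fully to its stop (TCP at dock y ≈ −61).

```bash

python3 -m inch '[{"x":0,"y":0,"z":0.6,"yaw":0,"gripper":-1},{"x":0,"y":0,"z":1.2,"yaw":0,"gripper":-1},{"x":0,"y":0,"z":1.2,"yaw":0,"gripper":-1},{"x":0,"y":0,"z":1.2,"yaw":0,"gripper":-1},{"x":0,"y":0,"z":1.2,"yaw":0,"gripper":-1},{"x":0,"y":0,"z":1.2,"yaw":0,"gripper":-1},{"x":0,"y":0,"z":1,"yaw":0,"gripper":-1},{"x":0.5,"y":0,"z":0,"yaw":0,"gripper":-1},{"x":0.5,"y":0,"z":0,"yaw":0,"gripper":-1},{"x":0.4,"y":0,"z":0,"yaw":0,"gripper":-1},{"x":0.3,"y":0,"z":0,"yaw":0,"gripper":-1},{"x":0.3,"y":0,"z":0,"yaw":0,"gripper":-1}]' >/dev/null; python3 dk.py;  python3 -m inch '[{"x":0.3,"y":0,"z":0,"yaw":0,"gripper":-1},{"x":0.3,"y":0,"z":0,"yaw":0,"gripper":-1},{"x":0.3,"y":0,"z":0,"yaw":0,"gripper":-1},{"x":0.3,"y":0,"z":0,"yaw":0,"gripper":-1}]' >/dev/null; python3 dk.py; python3 -m inch '[{"x":0.3,"y":0,"z":0,"yaw":0,"gripper":-1},{"x":0.3,"y":0,"z":0,"yaw":0,"gripper":-1},{"x":0.3,"y":0,"z":0,"yaw":0,"gripper":-1}]' >/dev/null; python3 dk.py
```

```text
t 28.05 dock x 0.9 y -93.3 z(tip) 67.4  F_y -4.9 F_x -0.6 F_z 1.4 w 0.5
t 28.38 dock x 1.5 y -84.1 z(tip) 68.6  F_y -5.1 F_x 0.5 F_z 2.4 w 0.5
t 28.63 dock x 1.1 y -73.6 z(tip) 67.6  F_y -4.5 F_x 0.5 F_z 2.7 w 0.2
```

```bash

python3 -m inch '[{"x":0.3,"y":0,"z":0,"yaw":0,"gripper":-1},{"x":0.3,"y":0,"z":0,"yaw":0,"gripper":-1},{"x":0,"y":0,"z":0,"yaw":0,"gripper":-1}]' >/dev/null; python3 dk.py;  python3 -m inch '[{"x":0.2,"y":0,"z":0,"yaw":0,"gripper":-1},{"x":0.1,"y":0,"z":0,"yaw":0,"gripper":-1},{"x":0,"y":0,"z":0,"yaw":0,"gripper":-1}]' >/dev/null; python3 dk.py
```

```text
t 28.88 dock x 0.6 y -65.7 z(tip) 66.4  F_y -2.6 F_x -0.1 F_z 1.6 w 0.6
t 29.13 dock x 0.5 y -63.1 z(tip) 66.2  F_y -1.9 F_x 0.1 F_z 2.3 w 0.5
```

```bash

python3 -m inch '[{"x":0.1,"y":0,"z":0,"yaw":0,"gripper":-1},{"x":0.1,"y":0,"z":0,"yaw":0,"gripper":-1},{"x":0,"y":0,"z":0,"yaw":0,"gripper":-1}]' >/dev/null; python3 dk.py;  python3 -m inch '[{"x":0.05,"y":0,"z":0,"yaw":0,"gripper":-1},{"x":0,"y":0,"z":0,"yaw":0,"gripper":-1}]' >/dev/null; python3 dk.py
```

```text
t 29.38 dock x 0.5 y -62.2 z(tip) 66.3  F_y -5.7 F_x -0.9 F_z 1.1 w 0.6
t 29.55 dock x 0.4 y -62.2 z(tip) 66.4  F_y -6.1 F_x -0.2 F_z 1.0 w 0.3
```

```bash

python3 -m inch '[{"x":0.1,"y":0,"z":0,"yaw":0,"gripper":-1},{"x":0.1,"y":0,"z":0,"yaw":0,"gripper":-1},{"x":0,"y":0,"z":0,"yaw":0,"gripper":-1}]' >/dev/null; python3 dk.py
```

```text
t 29.80 dock x 0.5 y -61.9 z(tip) 66.5  F_y -11.6 F_x -0.5 F_z -0.8 w 0.4
```

Right lever is at its stop (force rises, no motion). Back over to finish the left one.

```bash

python3 -m inch '[{"x":-0.5,"y":0,"z":0,"yaw":0,"gripper":-1},{"x":-0.7,"y":0,"z":-0.5,"yaw":0,"gripper":-1},{"x":0,"y":0,"z":-1.2,"yaw":0,"gripper":-1},{"x":0,"y":0,"z":-1.4,"yaw":0,"gripper":-1},{"x":0,"y":0,"z":-1.4,"yaw":0,"gripper":-1},{"x":0,"y":0,"z":-1.4,"yaw":0,"gripper":-1},{"x":0,"y":0,"z":-1.4,"yaw":0,"gripper":-1},{"x":1,"y":0,"z":-0.4,"yaw":0,"gripper":-1},{"x":2,"y":0,"z":0,"yaw":0,"gripper":-1},{"x":2,"y":0,"z":0,"yaw":0,"gripper":-1},{"x":2,"y":0,"z":0,"yaw":0,"gripper":-1},{"x":2,"y":0,"z":0,"yaw":0,"gripper":-1}]' >/dev/null; python3 dk.py;  python3 -m inch '[{"x":2,"y":0,"z":0,"yaw":0,"gripper":-1},{"x":2,"y":0,"z":0,"yaw":0,"gripper":-1},{"x":2,"y":0,"z":0,"yaw":0,"gripper":-1},{"x":2,"y":0,"z":0,"yaw":0,"gripper":-1},{"x":0.6,"y":0,"z":0,"yaw":0,"gripper":-1},{"x":0,"y":0,"z":0,"yaw":0,"gripper":-1},{"x":0,"y":0,"z":0,"yaw":0,"gripper":-1}]' >/dev/null; python3 dk.py
```

```text
t 30.80 dock x -0.0 y 21.2 z(tip) 142.6  F_y 0.4 F_x 0.3 F_z -0.1 w 0.4
t 31.38 dock x 0.6 y 105.1 z(tip) 143.2  F_y 0.1 F_x 0.5 F_z -0.1 w 0.9
```

```bash

python3 -m inch '[{"x":0,"y":0,"z":0.6,"yaw":0,"gripper":-1},{"x":0,"y":0,"z":1.2,"yaw":0,"gripper":-1},{"x":0,"y":0,"z":1.2,"yaw":0,"gripper":-1},{"x":0,"y":0,"z":1.2,"yaw":0,"gripper":-1},{"x":0,"y":0,"z":1.2,"yaw":0,"gripper":-1},{"x":0,"y":0,"z":1.2,"yaw":0,"gripper":-1},{"x":0,"y":0,"z":1.2,"yaw":0,"gripper":-1},{"x":-0.5,"y":0,"z":0,"yaw":0,"gripper":-1},{"x":-0.5,"y":0,"z":0,"yaw":0,"gripper":-1},{"x":-0.5,"y":0,"z":0,"yaw":0,"gripper":-1},{"x":-0.4,"y":0,"z":0,"yaw":0,"gripper":-1},{"x":-0.4,"y":0,"z":0,"yaw":0,"gripper":-1}]' >/dev/null; python3 dk.py;  python3 -m inch '[{"x":-0.3,"y":0,"z":0,"yaw":0,"gripper":-1},{"x":-0.3,"y":0,"z":0,"yaw":0,"gripper":-1},{"x":-0.3,"y":0,"z":0,"yaw":0,"gripper":-1},{"x":-0.3,"y":0,"z":0,"yaw":0,"gripper":-1},{"x":0,"y":0,"z":0,"yaw":0,"gripper":-1}]' >/dev/null; python3 dk.py; python3 -m inch '[{"x":-0.3,"y":0,"z":0,"yaw":0,"gripper":-1},{"x":-0.2,"y":0,"z":0,"yaw":0,"gripper":-1},{"x":0,"y":0,"z":0,"yaw":0,"gripper":-1}]' >/dev/null; python3 dk.py
```

```text
t 32.38 dock x 1.2 y 80.9 z(tip) 66.2  F_y 0.3 F_x -0.1 F_z 0.6 w 0.5
t 32.80 dock x 0.9 y 69.6 z(tip) 65.6  F_y 2.2 F_x 0.6 F_z 2.1 w 0.7
t 33.05 dock x 0.7 y 64.7 z(tip) 65.4  F_y 2.5 F_x 1.0 F_z 2.7 w 0.4
```

```bash

python3 -m inch '[{"x":-0.2,"y":0,"z":0,"yaw":0,"gripper":-1},{"x":-0.2,"y":0,"z":0,"yaw":0,"gripper":-1},{"x":0,"y":0,"z":0,"yaw":0,"gripper":-1}]' >/dev/null; python3 dk.py;  python3 -m inch '[{"x":-0.1,"y":0,"z":0,"yaw":0,"gripper":-1},{"x":-0.1,"y":0,"z":0,"yaw":0,"gripper":-1},{"x":0,"y":0,"z":0,"yaw":0,"gripper":-1}]' >/dev/null; python3 dk.py; python3 -m inch '[{"x":-0.1,"y":0,"z":0,"yaw":0,"gripper":-1},{"x":-0.05,"y":0,"z":0,"yaw":0,"gripper":-1},{"x":0,"y":0,"z":0,"yaw":0,"gripper":-1}]' >/dev/null; python3 dk.py
```

```text
t 33.30 dock x 0.7 y 62.3 z(tip) 65.5  F_y 8.1 F_x 0.2 F_z 4.4 w 0.7
t 33.55 dock x 0.7 y 62.1 z(tip) 65.5  F_y 13.1 F_x 0.5 F_z 5.2 w 0.6
t 33.80 dock x 0.7 y 61.9 z(tip) 65.6  F_y 16.8 F_x 0.1 F_z 6.7 w 0.3
```

Left lever is at its stop too. Retreat, rise, and check.

```bash

python3 -m inch '[{"x":0.5,"y":0,"z":0,"yaw":0,"gripper":-1},{"x":0.8,"y":0,"z":-0.5,"yaw":0,"gripper":-1},{"x":0,"y":0,"z":-1.4,"yaw":0,"gripper":-1},{"x":0,"y":0,"z":-1.8,"yaw":0,"gripper":-1},{"x":0,"y":0,"z":-1.8,"yaw":0,"gripper":-1},{"x":0,"y":0,"z":-1.8,"yaw":0,"gripper":-1},{"x":0,"y":0,"z":-1.8,"yaw":0,"gripper":-1},{"x":0,"y":0,"z":-1.8,"yaw":0,"gripper":-1},{"x":-0.7,"y":0,"z":-1,"yaw":0,"gripper":-1},{"x":-0.7,"y":0,"z":0,"yaw":0,"gripper":-1},{"x":0,"y":0,"z":0,"yaw":0,"gripper":-1},{"x":0,"y":0,"z":0,"yaw":0,"gripper":-1}]' >/dev/null; python3 dk.py; python3 - <<'E'
from m import *
f=grab('wrist'); g=grab('scene'); grab('top')
A=cv2.resize(np.array(f['pixels'])[100:400,170:470],(520,520)); B=cv2.resize(np.array(g['pixels'])[120:220,230:350],None,fx=5,fy=5)[:520,330:]
A[:]=A; cv2.imwrite('pics/i.png',np.hstack([A,B[:500].copy() if 0 else cv2.resize(B,(270,520))])[:,:,::-1])
e=np.array([np.cos(np.radians(98.5)),np.sin(np.radians(98.5))]); n=np.array([e[1],-e[0]])
for q in blobs(f,(5,150,100),(16,255,255),amin=30):
    u=cv2.boundingRect(q); P=plane(f,q.reshape(-1,2),159)[:,:2]-[580.8,-183.4]; print('orange',u,'x',np.round([(P@n).min(),(P@n).max()],1),'y',np.round([(P@e).min(),(P@e).max()],1))
for q in blobs(f,(108,190,90),(125,255,255),amin=500,close=15)[:2]:
    for z in (168,175):
        r=rect(f,q,z); print('blue',z,np.round(r[0],1),np.round(r[1],1),round(r[2],1))
E
```

```text
t 34.80 dock x 0.1 y 55.8 z(tip) 183.0  F_y -0.0 F_x 0.1 F_z -0.6 w 0.1
orange (308, 195, 17, 26) x [-7.3  6.8] y [38.  61.1]
```

View pics/i.png

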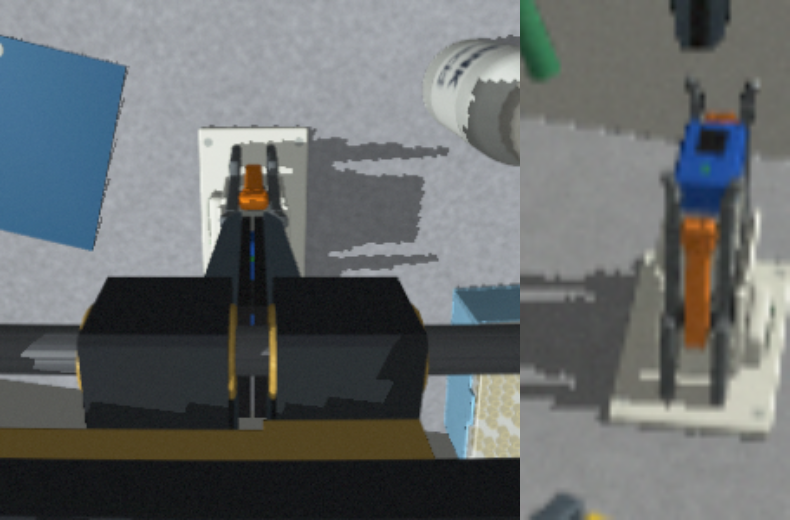

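The left lever stands upright and the module is lower, but the closed fingers hide the right lever. I'll open and shift for one more look.

```bash

python3 -m inch '[{"x":-0.5,"y":0,"z":0,"yaw":0,"gripper":0.8},{"x":-1,"y":0,"z":0,"yaw":0,"gripper":0.8},{"x":-1,"y":0,"z":0,"yaw":0,"gripper":0.8},{"x":-1,"y":0,"z":0,"yaw":0,"gripper":0.8},{"x":-1,"y":0,"z":0,"yaw":0,"gripper":0.8},{"x":-1,"y":0,"z":0,"yaw":0,"gripper":0.8},{"x":-1,"y":0,"z":0,"yaw":0,"gripper":0.8},{"x":-1,"y":0,"z":0,"yaw":0,"gripper":0.8},{"x":-0.5,"y":0,"z":0,"yaw":0,"gripper":0.8},{"x":0,"y":0,"z":0,"yaw":0,"gripper":0.8},{"x":0,"y":0,"z":0,"yaw":0,"gripper":0.8}]' >/dev/null; python3 dk.py; python3 - <<'E'
from m import *
f=grab('wrist'); save(f,'j.png',(180,60,460,300),2.8)
e=np.array([np.cos(np.radians(98.5)),np.sin(np.radians(98.5))]); n=np.array([e[1],-e[0]])
for q in blobs(f,(5,150,100),(16,255,255),amin=20):
    u=cv2.boundingRect(q); P=plane(f,q.reshape(-1,2),162)[:,:2]-[580.8,-183.4]; print('orange',u,'x',np.round([(P@n).min(),(P@n).max()],1),'y',np.round([(P@e).min(),(P@e).max()],1))
for h in (f,load('top'),load('scene')):
  for q in [q for q in blobs(h,(110,200,90),(125,255,255),amin=100,close=15)][:2]:
    r=rect(h,q,168); print('blue168',np.round(r[0],1),np.round(r[1],1),round(r[2],1),cv2.boundingRect(q))
E
```

```text
t 35.87 dock x 0.5 y -23.7 z(tip) 184.3  F_y 0.2 F_x -0.6 F_z 0.3 w 70.6
orange (308, 205, 15, 19) x [-6.6  5.7] y [-43.6 -26.9]
orange (306, 116, 18, 13) x [-7.4  6.3] y [38.4 47.9]
blue168 [ 581.2 -178.9] [23.4 39.2] 8.3 (302, 147, 30, 48)
```

View pics/j.png

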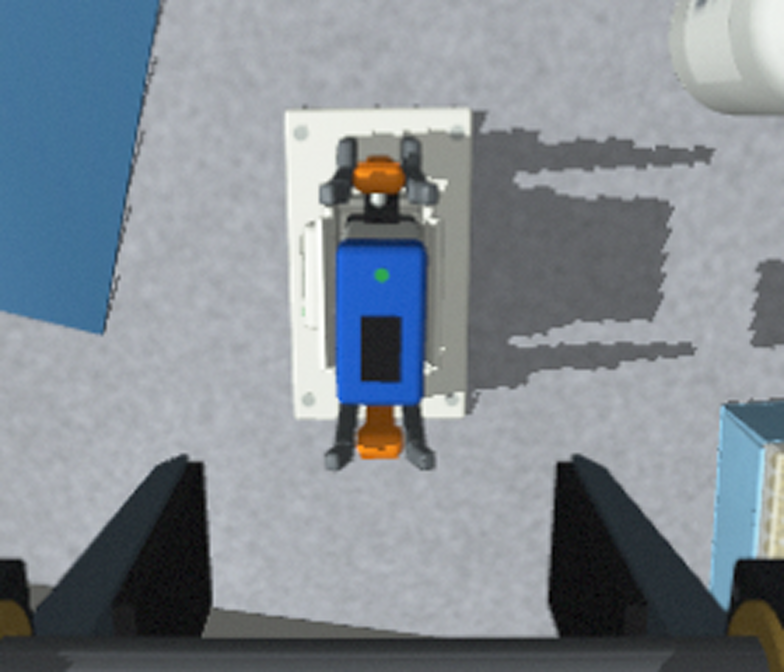

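Both levers look upright (edges at y ≈ −44 and +45) and the module is centred between them. Last numeric check: module top height by two views, and the bystanders.

```bash
python3 - <<'E'
from m import *
f=load('wrist'); g=load('scene'); t=load('top')
def tri(a,ua,b,ub):
    c1,d1=ray(a,[ua]); c2,d2=ray(b,[ub]); d1=d1[0]/np.linalg.norm(d1[0]); d2=d2[0]/np.linalg.norm(d2[0])
    s=np.linalg.lstsq(np.c_[d1,-d2],c2-c1,rcond=None)[0]; p=c1+s[0]*d1;q=c2+s[1]*d2; return (p+q)/2,np.linalg.norm(p-q)
def green(h,b):
    a=np.array(h['pixels']).astype(int)[b[1]:b[3],b[0]:b[2]]; w=np.clip(a[:,:,1]-np.maximum(a[:,:,0],a[:,:,2]*0.8),0,None); ys,xs=np.mgrid[b[1]:b[3],b[0]:b[2]]
    return [(w*xs).sum()/w.sum(),(w*ys).sum()/w.sum()]
gf=green(f,(308,150,325,166)); gg=green(g,(327,147,339,158)); print('dot',gf,gg,tri(f,gf,g,gg))
for z in (168,175): print(z,'home/raised: predicted scene row for wrist dot',proj(g,plane(f,[gf],z))[0])
for c in blobs(t,(20,150,120),(32,255,255),(215,185,265,222),20)[:1]: print('yellow',np.round(rect(t,c,162),1) if 0 else rect(t,c,162))
t0=cv2.imread('pics/a_top.png')[:,:,::-1].astype(int); d=np.abs(np.array(t['pixels']).astype(int)-t0).sum(2)
for nm,(a,b,c,e) in dict(bottle=(295,108,335,158),vial=(224,138,248,162),yellow=(222,188,262,220)).items(): print(nm,'changed px',(d[b:e,a:c]>90).sum())
E
```

```text
dot [np.float64(315.8769485446269), np.float64(157.78534970340738)] [np.float64(331.99349240780913), np.float64(152.50976138828634)] (array([ 579.94704448, -167.56811876,  170.37491957]), np.float64(2.056992653117281))
168 home/raised: predicted scene row for wrist dot [332.97432957 153.40153842]
175 home/raised: predicted scene row for wrist dot [333.01594506 150.81720891]
yellow ((558.9441528320312, 63.28424835205078), (48.65574645996094, 27.024272918701172), 70.67837524414062)
bottle changed px 1229
vial changed px 0
yellow changed px 46
```

```bash
python3 - <<'E'
from h import *
s0=cv2.imread('pics/a_scene.png')[:,:,::-1].astype(int); g=grab('scene'); d=np.abs(np.array(g['pixels']).astype(int)-s0).sum(2)
print('bottle',(d[150:213,246:280]>90).sum(),'vial',(d[230:266,233:254]>90).sum(),telemetry.state()['force'])
print(env.job_done())
E
```

```text
bottle 35 vial 32 [-0.11003565 -0.78162874  0.29295178]
the job is handed in; nothing more can be done
None
```

The blue module is in the dock with both levers swung upright, and I handed the job in at about 36 s of the 72 s allowed. I drew it straight up by its narrow ends, stood it on the mat and let go. Then I took it by its wide faces, lowered it on to the open levers and let go. I swung the levers left half-way, right fully, then left fully, so the module would not tilt and jam.

What the last checks showed:
- **Levers:** each stopped moving while the push rose to 12 N (right) and 17 N (left). In the last wrist view both stand upright.
- **Module fully home:** I infer this mainly from the levers reaching their stops. Its top measured 170 mm by two cameras, where 168 mm is home and 175 mm is resting on open levers. That measurement is only good to a few millimetres, so it supports home but does not prove it.
- **Yellow module:** still in its slot, in the same position to within about 0.2 mm.
- **Vial:** unchanged in the top view; only a few pixels differ in the scene view.
- **Bottle:** the top view disagreed, with 1,229 changed pixels. I put that down to the arm hanging over the bottle but did not confirm it. The scene view shows only 35 changed pixels there, so it looks unmoved.

The arm was clear and touching nothing at hand-in.

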